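Snug the glue-up clamp on a pallet foot

TASK

Two bench screw clamps stand on the packing table; one of them has a freshly glued wooden pallet foot under its raised rubber pad. Turn that clamp's handle clockwise (seen from above) until the pad meets the foot, then snug it by about another twenty degrees so that the rubber is squeezed a little but not crushed, and let go. Do not turn the other, empty clamp, and do not shift the foot.

Things in the scene. Friction and masses are not known exactly. Their poses are not given: they have to be found in the camera images.
- handle (a joint): Handle of the clamp that holds the glued foot, rad. 0 = screw fully raised; grows as the handle is turned clockwise seen from above, up to a stop at 2.4. Each radian lowers the pad 8 mm (fast thread); the handle itself stays at its height. It is stiff (0.32 N m) and stays where it is left. Turning clockwise turns the bar's yaw about world z downwards by the same angle.
- bar (a point): Centre of that handle: a plain level steel bar, 130 mm long with round ball ends, 16 mm wide, 18 mm high, about 197 mm above the table, on top of the screw; x axis along the bar, z up. Grasp it across its width from above, at its centre. Under it is a thin stem (12 mm across); the clamp's arm and its boss (42 mm across) end 39 mm below this point. The clamp is bolted down and turned by up to 0.4 rad, its upright post on the robot's side.
- pad: Round black rubber pad of that clamp, 32 mm across, under a 38 mm steel cap; the origin is the centre of its lower face, right under the bar's centre, z up. At the start it hangs 4 to 8 mm above the foot. Once it meets the foot it is squeezed into the cap against about 6 N per mm, so a further 0.35 rad (20 degrees) of turn is 2.8 mm or 17 N: snug. Below 4 N is loose, above 34 N too tight, 45 N or more crushes the joint.
- work: The glued pallet foot: a 60 x 60 x 48 mm light wood block glued on the middle of a 110 x 90 x 12 mm plywood panel, lying loose on the steel bed of its clamp (bed 12 mm thick). Origin at the centre of the panel's underside, z up; the top of the block is 60 mm above it. A second, identical foot stands loose on the table, not under a clamp: a bystander, not this one.
- bar2_end (a point): One end of the handle bar of the other, empty clamp (same make and size, nothing under its pad), 55 mm from the centre of that bar. To be left alone.
Not all that is in view belongs to the job. Leave any blue, purple or yellow look-alike of the part that bears handle alone.

How it is judged:
By the outcome, as a careful person would: the job done as asked, in the order asked, and still so for the second after the job is handed in, with the robot touching nothing.
It also fails if it takes over 32 s, if anything falls off the work surface, if the arm or the gripper's body presses on something with over 40 N, if the wrist force passes 120 N, or if a joint passes its speed limit or range.

ROBOT

A 7-joint arm with a two-finger parallel gripper is mounted at the origin on the work surface. World frame = base frame: x ahead of the robot, y to its left, z up, the work surface at z = 0. Lengths are in m, angles in rad, forces in N, time in s.
With the tool pointing down it reaches from about 0.35 to 0.9 m from the base axis. Payload 8.1 kg.
Tool frame: the origin (TCP) lies at the very end of the fingers, on their centre line; the grasp point (between the pads) lies 19 mm behind it (arm.grasp_offset is the distance from the TCP to the grasp point, in m); z points along the fingers, y is the direction in which the jaws open and shut (so a half turn about z gives the same grasp; the last joint's range is limited). The gripper opens to 92 mm and grips with 3 to 60 N. Pads are 19 mm wide; open, the fingers measure 130 mm over their backs; the gripper's body (75 mm by 190 mm) begins 47 mm behind the grasp point.
Start: joints at [-1.219, 0.434, 0.025, 1.573, -0.012, 1.134, -0.075], TCP at [0.275, 0.561, 0.227] pointing down, gripper open.
Joint ranges: [-2.62, 2.62], [-0.44, 2.09], [-1.27, 1.32], [0.08, 2.57], [-1.32, 4.46], [0.12, 2], [-2.74, 2.74]. Speed limits (rad/s): [2.22, 2.22, 3.01, 3.01, 3.14, 3.14, 3.14].

INTERFACE

Orientations are given as a rotation vector (axis times angle).
In Python, from cell import arm, eyes, workorder gives the robot as it stands.
- The arm moves only by the shell command python3 -m inch 'ROWS' [FORCE]. ROWS is JSON, a list that holds one entry, the list of rows, each a list of 5 numbers: the closure, from 0 (fully open) to 1 (shut), then the shift along the tool's x, y, z in mm, then the turn about the tool's z in degrees. A call has 1 to 12 rows; each row shifts and turns the pose as measured when the row begins, along the tool's axes as they then stand; what a row does not reach is not made up. A row lasts 1/10 s, in which the tool goes at most 50 mm and 8.59 degrees, less where a joint would pass 70% of its speed; a pose out of reach is approached as far as the arm can. A call with a gripper value outside its range is refused whole. The fingers move at their own pace and stop on an object; FORCE is the grip in N (left out, the last holds). Time passes only in rows, so rows that do not move let the fingers close. It gives the time, the measured TCP pose, the force and the opening at its end, in the units of the state.
- arm.observe(): the state, without advancing time (a new reading comes with each control period).
- eyes.get_image(name): name is "scene" or "top"; returns a dict with "frame" (480x640x3 uint8, blue, green, red), "intrinsics" (3x3 intrinsics, pixels), "k1" (the pictures are not rectified: a ray, as slopes to the right and down, at radius r is drawn at 1 + k1 r^2 times it, then the intrinsics apply), "rvec" (rotation vector, rad) and "tvec" (3), from world to camera coordinates, as OpenCV has them. Camera axes: x right, y down, z forward; pixel columns grow to the right and rows downward; lengths in m; the calibration is good to about 2 mm. A picture is of the moment at which its call begins. There is no depth.
- workorder.sign_off(): hands the job in, once; it reports no verdict.
The state is a dict: "clock": time; "joints": joint angles; "dq": joint speeds; "joint_efforts": joint torques, N m; "position": TCP position; "ee_rot": TCP orientation; "force": force on the tool from outside, world axes, zero at the start; "ft_torque": the same for the moment, N m; "width": opening from 0.0 (shut) to 1.0 (fully open).
Only numpy, scipy, OpenCV 4.12 (cv2) and the standard library are available. Lean on these libraries where they do the work, as an engineer would, in place of code of your own. Each camera call takes 0.05 s, during which the arm holds its last target.

## Working session

There is one attempt and no reset: what is moved stays moved. The work goes in short steps, Python scripts to look and compute and a shell command to move; the robot and the scene stay as the last step left them, time stands still between calls to the robot, and variables do not carry over. Pictures are saved under pics/ and viewed, and the job is handed in when it is done.

```bash
ls; mkdir -p pics; python3 - <<'E'
from cell import arm, eyes, workorder
import cv2
s=arm.observe(); print(s)
for n in("scene","top"):
    im=eyes.get_image(n); cv2.imwrite(f"pics/{n}0.png",im["frame"]); print(n,im["intrinsics"],im["k1"],im["rvec"],im["tvec"])
print(arm.grasp_offset)
E
```

```text
pics
{'clock': 0.0, 'joints': array([-1.21861204,  0.43524391,  0.02494792,  1.57408719, -0.01157339,
        1.13398695, -0.07510718]), 'dq': array([-0.00044632,  0.00011145, -0.00139187, -0.00092294,  0.00013441,
        0.00122839,  0.00033392]), 'joint_efforts': array([ 9.23732550e-04, -6.67842865e+01,  9.85741764e-01, -3.14457643e+01,
       -6.03548228e-02,  4.27220645e-02,  1.51230051e-04]), 'position': array([0.27436718, 0.56099671, 0.22593551]), 'ee_rot': array([-7.08253051e-01, -3.06050839e+00,  2.46301456e-03]), 'force': array([-0.10981921, -0.95443712,  0.3390354 ]), 'ft_torque': array([0.02857881, 0.03587816, 0.03031967]), 'width': 1.00282386336898}
scene [[576.35591833   0.         319.4254405 ]
 [  0.         576.35591833 247.39490334]
 [  0.           0.           1.        ]] -0.04019657430224767 [ 1.68152477  1.64645964 -0.79284592] [-0.10239336 -0.16792323  1.52771002]
top [[561.07159557   0.         320.80412213]
 [  0.         561.07159557 247.7594165 ]
 [  0.           0.           1.        ]] 0.002724031816616848 [ 2.14059574 -2.1423378   0.16394966] [0.08292637 0.4859513  1.08578578]
0.0188
```

View pics/scene0.png

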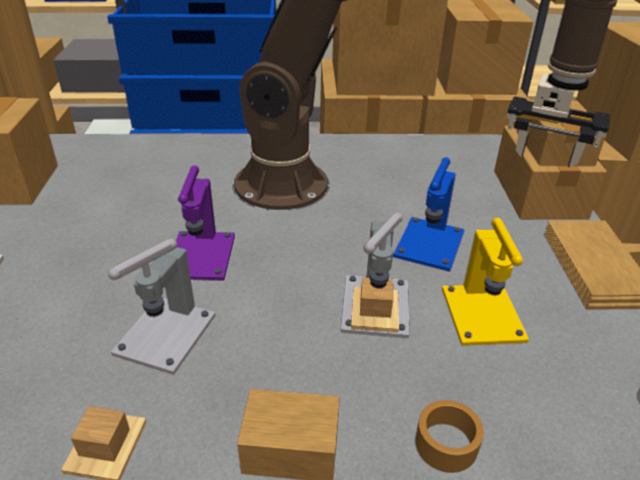

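View pics/top0.png

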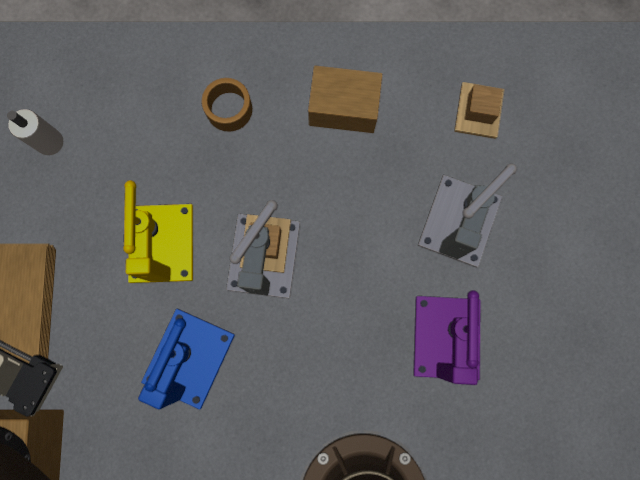

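The foot's clamp is the grey one at about (255,232) in "top" and (383,235) in "scene". The other grey clamp, at (490,190) in "top", is empty. I'll zoom in next.

```bash
python3 - <<'E'
import cv2
a=cv2.imread("pics/top0.png")[190:310,215:315]; cv2.imwrite("pics/topz.png",cv2.resize(a,None,fx=5,fy=5,interpolation=cv2.INTER_CUBIC))
a=cv2.imread("pics/scene0.png")[205:340,330:420]; cv2.imwrite("pics/scz.png",cv2.resize(a,None,fx=4.4,fy=4.4,interpolation=cv2.INTER_CUBIC))
E
```

```text
(no output)
```

View pics/topz.png

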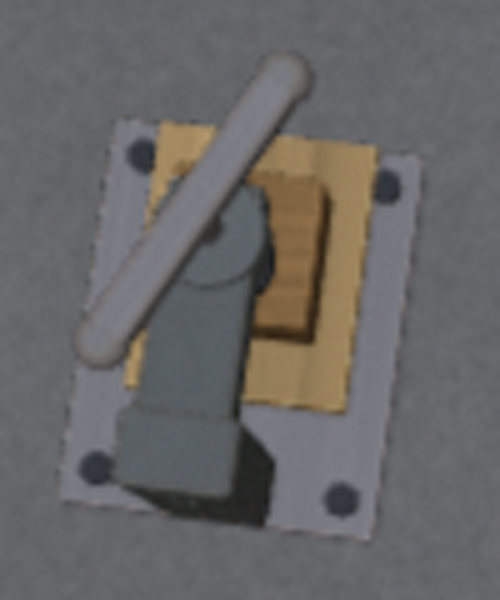

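View pics/scz.png

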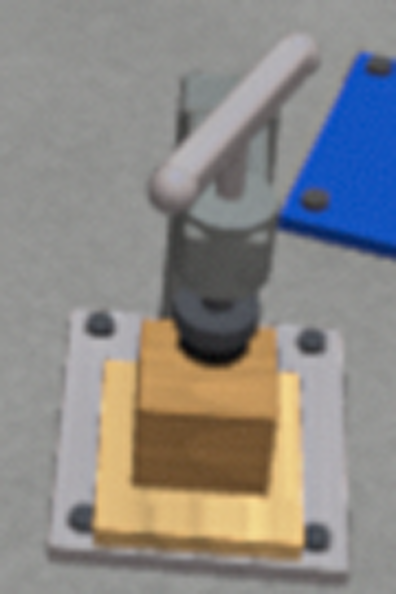

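```bash
cat > h.py <<'E'
import numpy as np, cv2
from cell import arm, eyes, workorder
def cam(n):
    im=eyes.get_image(n); return im
def ray(im,uv):
    K=np.array(im["intrinsics"]); d=(np.array(uv)-K[:2,2])/K[0,0]
    rd=np.hypot(*d); r=rd
    for _ in range(20): r=rd/(1+im["k1"]*r*r)
    d=d*(r/rd if rd>0 else 1)
    R=cv2.Rodrigues(np.array(im["rvec"]))[0]; t=np.array(im["tvec"]).ravel()
    return -R.T@t, R.T@np.array([d[0],d[1],1])
def atz(im,uv,z):
    c,v=ray(im,uv); return c+v*(z-c[2])/v[2]
def proj(im,P):
    K=np.array(im["intrinsics"]);R=cv2.Rodrigues(np.array(im["rvec"]))[0]
    p=np.atleast_2d(P)@R.T+np.array(im["tvec"]).ravel(); d=p[:,:2]/p[:,2:]
    d=d*(1+im["k1"]*(d**2).sum(1,keepdims=True)); return d*K[0,0]+K[:2,2]
E
python3 - <<'E'
from h import *
S=cam("scene");T=cam("top")
f=lambda x,y,s,ox,oy:((x+.5)/s-.5+ox,(y+.5)/s-.5+oy)
for n,im,a,b in(("top",T,f(286,78,5,215,190),f(101,342,5,215,190)),("sc",S,f(297,55,4.4,330,205),f(175,190,4.4,330,205))):
    A=atz(im,a,.197);B=atz(im,b,.197);d=A-B
    print(n,A,B,(A+B)/2,np.linalg.norm(d),np.arctan2(d[1],d[0]))
c,v=ray(S,(380,240));print("scam",c)
c,v=ray(T,(380,240));print("tcam",c)
# block top corners in scene
for p in((143,322),(277,328),(273,420),(135,412)): print("blk",atz(S,f(*p,4.4,330,205),.072))
for p in((160,122),(377,147),(345,411),(125,387)): print("panel",atz(T,f(*p,5,215,190),.024))
E
```

```text
top [0.53610415 0.16738881 0.197     ] [0.44376799 0.22946248 0.197     ] [0.48993607 0.19842564 0.197     ] 0.11126143061089294 -0.5918631663176801
sc [0.44195558 0.22933988 0.197     ] [0.53474748 0.16858946 0.197     ] [0.48835153 0.19896467 0.197     ] 0.11090964136517995 2.5619237860859974
scam [1.31644968 0.04807533 0.79826656]
tcam [0.31453258 0.08207863 1.1472962 ]
blk [0.46771837 0.16999339 0.072     ]
blk [0.47233309 0.22890228 0.072     ]
blk [0.53181678 0.21941007 0.072     ]
blk [0.52618978 0.16139903 0.072     ]
panel [0.55806097 0.23421829 0.024     ]
panel [0.54755701 0.14539278 0.024     ]
panel [0.43918731 0.15744844 0.024     ]
panel [0.44898641 0.24620654 0.024     ]
```

```bash
python3 - <<'E'
from h import *
S=cam("scene")
c=np.array([.489,.1985]); a=np.linspace(0,2*np.pi,73)
z=lambda p:((p-[330,205]+.5)*4.4-.5)
img=cv2.imread("pics/scz.png")
for g,col in((4,(0,0,255)),(6,(0,255,0)),(8,(255,0,0))):
    P=np.c_[c[0]+.016*np.cos(a),c[1]+.016*np.sin(a),np.full(73,.072+g/1e3)]
    q=z(proj(S,P)); print(g,q[:,1].max(),q[:,0].min(),q[:,0].max())
    cv2.polylines(img,[np.int32(q.round())],False,col,1)
cv2.imwrite("pics/pad.png",cv2.resize(img[240:400,100:300],None,fx=3.5,fy=3.5,interpolation=cv2.INTER_CUBIC))
s=arm.observe(); R=cv2.Rodrigues(s["ee_rot"])[0]; print(R.round(3)); print(s["clock"],s["position"])
yx=np.arctan2(R[1,0],R[0,0]);yy=np.arctan2(R[1,1],R[0,1]);print("yaw x,y",yx,yy)
E
```

```text
4 370.9890309690578 176.46086487061962 250.20041020175134
6 367.49501558705975 176.79169951080672 250.61350727108228
8 363.99309259332176 177.12323667591593 251.02747899833727
[[-0.898  0.439 -0.   ]
 [ 0.439  0.898 -0.001]
 [-0.    -0.001 -1.   ]]
0.25 [0.27451694 0.56126984 0.22637316]
yaw x,y 2.6866882523583877 1.1158918773165376
```

View pics/pad.png

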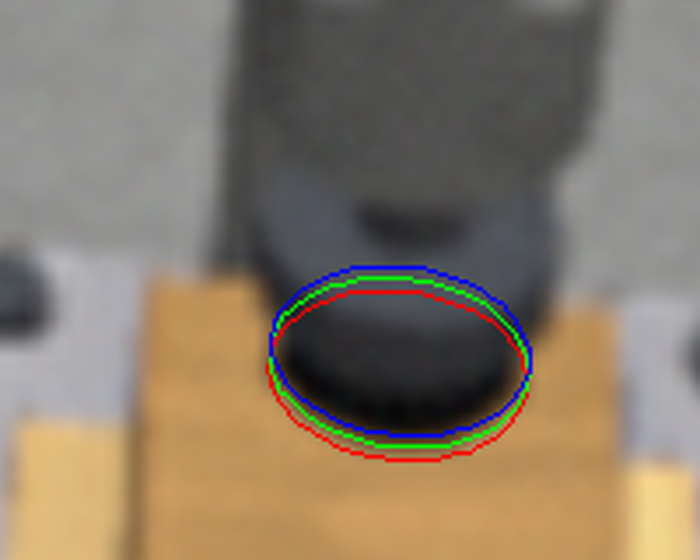

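The pictures give the bar centre as about (0.489, 0.1985) with yaw -0.586. Both cameras agree within 2 mm, and the ball centres are 111 mm apart. The pad gap looks like 7 to 8 mm. I'll move above the bar now.

```bash
python3 -m inch '[[[0,0,0,-45,0],[0,-41,-27,0,0],[0,-41,-27,0,0],[0,-41,-27,0,0],[0,-41,-27,0,0],[0,-41,-27,0,0],[0,-41,-27,0,0],[0,-41,-27,0,0],[0,-41,-27,0,0],[0.3,0,0,0,7]]]'
cat > m.py <<'E'
from h import *
s=arm.observe(); R=cv2.Rodrigues(s["ee_rot"])[0]
d=np.array([.489,.1985,.197-.019])-s["position"]
print("t",s["clock"],"pos",s["position"].round(4),"d tool mm",(R.T@d*1e3).round(1),"z",R[:,2].round(3))
yy=np.arctan2(R[1,1],R[0,1]);print("yaw y",yy,"turn needed deg",np.degrees(yy-.985),"j7",s["joints"][6],"F",s["force"].round(1),"M",s["ft_torque"].round(2),"w",s["width"])
E
python3 m.py
```

```text
clock: 1.25
position: [0.478, 0.2163, 0.2722]
ee_rot: [0.884, 3.014, -0.0]
force: [-0.8, 0.0, 0.2]
width: 0.952
t 1.25 pos [0.478  0.2163 0.2722] d tool mm [-18.9  -9.   94.2] z [ 0.001 -0.    -1.   ]
yaw y 1.000244487071585 turn needed deg 0.8734447700435676 j7 0.5294749703845322 F [-0.8  0.   0.2] M [ 0.01  0.02 -0.02] w 0.9520778126094419
```

```bash
python3 -m inch '[[[0.3,-19,-9,0,0.9],[0.3,0,0,20,0],[0.3,0,0,0,0]]]'; python3 m.py
python3 - <<'E'
from h import *
for n in("top","scene"): cv2.imwrite(f"pics/{n}1.png",cam(n)["frame"])
a=cv2.imread("pics/top1.png")[150:310,175:335]; cv2.imwrite("pics/topz1.png",cv2.resize(a,None,fx=3.7,fy=3.7,interpolation=cv2.INTER_CUBIC))
E
```

```text
clock: 1.55
position: [0.4906, 0.1954, 0.2522]
ee_rot: [0.922, 3.002, 0.001]
force: [-0.4, 0.2, 0.1]
width: 0.718
t 1.55 pos [0.4906 0.1954 0.2522] d tool mm [ 3.1  1.6 74.2] z [ 0.002  0.    -1.   ]
yaw y 0.9745052725254583 turn needed deg -0.6013035914312297 j7 0.5601368310772485 F [-0.4  0.2  0.1] M [-0.05 -0.02 -0.02] w 0.7177337835319751
```

View pics/scene1.png

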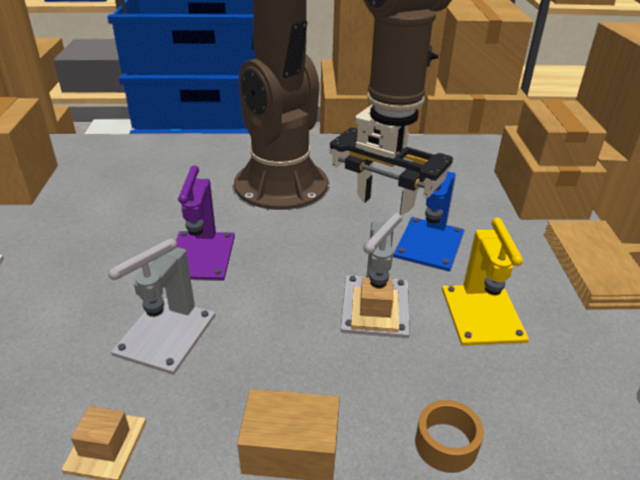

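The gripper hovers over the bar with its fingers on either side, at (365,185) and (408,200). The pad and foot are unobstructed at (378,275). I'll descend.

```bash
python3 -m inch '[[[0.3,3,1.6,37,-0.6],[0.3,0,0,36,0],[0.3,0,0,0,0]]]'; python3 m.py
python3 - <<'E'
from h import *
S=cam("scene")["frame"];cv2.imwrite("pics/scene2.png",cv2.resize(S[120:350,290:470],None,fx=2.6,fy=2.6,interpolation=cv2.INTER_CUBIC))
E
```

```text
clock: 1.95
position: [0.4924, 0.2022, 0.1837]
ee_rot: [0.898, 3.001, 0.013]
force: [-1.3, 0.4, 0.0]
width: 0.7
t 1.95 pos [0.4924 0.2022 0.1837] d tool mm [ 0.9 -5.   5.7] z [ 0.011  0.006 -1.   ]
yaw y 0.9892846429927357 turn needed deg 0.2454919602040565 j7 0.5831631408938264 F [-1.3  0.4  0. ] M [-0.02  0.05 -0.05] w 0.6997034052078376
```

View pics/scene2.png

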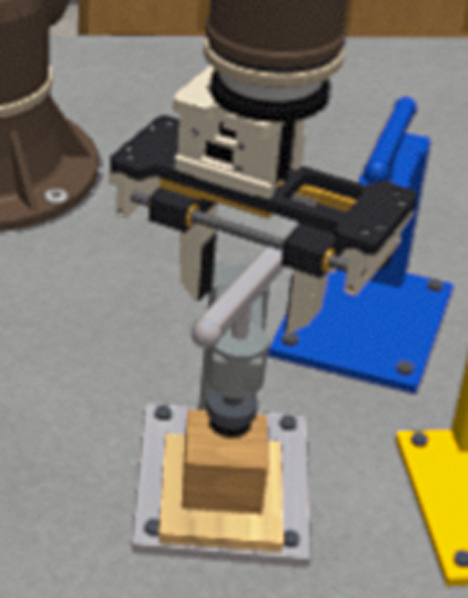

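The fingers straddle the bar cleanly. I'll trim out the remaining error and let the arm settle.

```bash
python3 -m inch '[[[0.3,1,-5,5,0.2],[0.3,0,0,0,0],[0.3,0,0,0,0]]]'; python3 m.py
```

```text
clock: 2.3
position: [0.492, 0.2006, 0.1855]
ee_rot: [0.901, 2.994, 0.024]
force: [-0.1, -0.2, -0.6]
width: 0.702
t 2.3 pos [0.492  0.2006 0.1855] d tool mm [ 1.4 -3.5  7.4] z [ 0.018  0.01  -1.   ]
yaw y 0.9866024388992394 turn needed deg 0.09181298585400637 j7 0.5825986153375893 F [-0.1 -0.2 -0.6] M [ 0.01  0.03 -0.03] w 0.7019696860330719
```

```bash
python3 -c "
from h import *
s=arm.observe();print(s['joints'].round(3),s['dq'].round(3),s['joint_efforts'].round(1))"
```

```text
[-0.652  0.311  0.211  1.887 -0.081  0.931  0.583] [-0.001 -0.015  0.003 -0.001  0.004  0.01  -0.001] [  0.  -52.3   2.6 -27.9  -0.   -0.    0. ]
```

```bash
python3 -m inch '[[[0.3,1.4,-3.5,8,0.1]]]'; python3 m.py;python3 -m inch '[[[0.3,0,0,0,0]]]'; python3 m.py
```

```text
clock: 2.4
position: [0.4903, 0.1992, 0.179]
ee_rot: [0.902, 2.991, 0.028]
force: [-0.0, -0.2, -0.6]
width: 0.698
t 2.4 pos [0.4903 0.1992 0.179 ] d tool mm [ 0.8 -1.3  1. ] z [ 0.022  0.012 -1.   ]
yaw y 0.9849333682234058 turn needed deg -0.0038177195803040386 j7 0.5835692260843536 F [-0.  -0.2 -0.6] M [-0.03 -0.02 -0.02] w 0.6979058752097518
clock: 2.5
position: [0.4896, 0.1987, 0.1785]
ee_rot: [0.903, 2.992, 0.027]
force: [-0.9, 0.2, -0.3]
width: 0.701
t 2.5 pos [0.4896 0.1987 0.1785] d tool mm [ 0.4 -0.5  0.5] z [ 0.021  0.012 -1.   ]
yaw y 0.9846696661072802 turn needed deg -0.01892673788296884 j7 0.5835481926677585 F [-0.9  0.2 -0.3] M [-0.03 -0.   -0.01] w 0.70073427372425
```

```bash
python3 -m inch '[[[1,0,0,0,0],[1,0,0,0,0],[1,0,0,0,0],[1,0,0,0,0],[1,0,0,0,0],[1,0,0,0,0]]]' 58; python3 m.py
```

```text
clock: 3.1
position: [0.4899, 0.1987, 0.1789]
ee_rot: [0.903, 2.991, 0.028]
force: [-1.2, -0.6, 0.4]
width: 0.23
t 3.1 pos [0.4899 0.1987 0.1789] d tool mm [ 0.6 -0.7  0.9] z [ 0.021  0.012 -1.   ]
yaw y 0.9844937708253735 turn needed deg -0.02900479517248986 j7 0.5835378480756443 F [-1.2 -0.6  0.4] M [ 0.01 -0.02 -0.01] w 0.22990520278620066
```

```bash
python3 -m inch '[[[1,0,0,0,0],[1,0,0,0,0],[1,0,0,0,0]]]' 58; python3 m.py
python3 - <<'E'
from h import *
S=cam("scene")["frame"];cv2.imwrite("pics/scene3.png",S);cv2.imwrite("pics/scene3z.png",cv2.resize(S[200:340,320:430],None,fx=4.2,fy=4.2,interpolation=cv2.INTER_CUBIC))
E
```

```text
clock: 3.4
position: [0.4901, 0.1991, 0.1789]
ee_rot: [0.902, 2.991, 0.028]
force: [0.9, 0.9, -0.3]
width: 0.168
t 3.4 pos [0.4901 0.1991 0.1789] d tool mm [ 0.6 -1.2  0.9] z [ 0.022  0.012 -1.   ]
yaw y 0.9849849656743583 turn needed deg -0.0008614034070918375 j7 0.5835308763660673 F [ 0.9  0.9 -0.3] M [-0.2   0.13 -0.01] w 0.16774230483451683
```

View pics/scene3z.png

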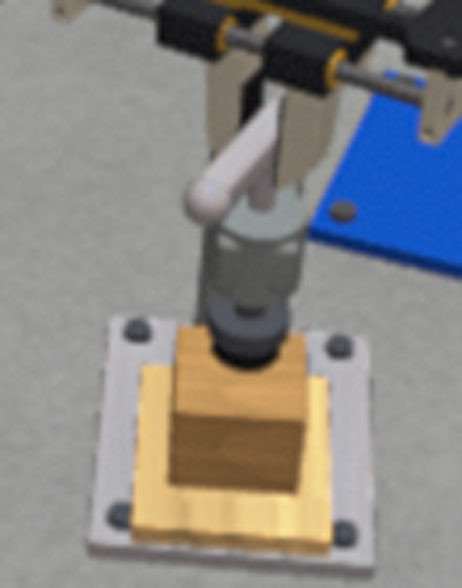

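The bar is gripped, with an opening of about 15.5 mm. I'll turn clockwise in small steps.

```bash
python3 -m inch '[[[1,0,0,0,3],[1,0,0,0,5],[1,0,0,0,5],[1,0,0,0,5]]]'; python3 m.py
python3 - <<'E'
from h import *
S=cam("scene")["frame"];cv2.imwrite("pics/scene4.png",S)
E
```

```text
clock: 3.85
position: [0.4902, 0.1992, 0.1789]
ee_rot: [1.37, 2.811, 0.032]
force: [0.8, 0.5, -0.3]
width: 0.169
t 3.85 pos [0.4902 0.1992 0.1789] d tool mm [ 0.2 -1.5  0.9] z [ 0.022  0.012 -1.   ]
yaw y 0.6638776891813006 turn needed deg -18.39895311739969 j7 0.29030451006523744 F [ 0.8  0.5 -0.3] M [-0.31 -0.01  0.32] w 0.16915376809625499
```

Torque reads 0.32 N m, as the task says, and the bar follows. Continuing.

```bash
python3 -m inch '[[[1,0,0,0,5],[1,0,0,0,5],[1,0,0,0,5]]]'; python3 m.py
python3 - <<'E'
from h import *
S=cam("scene")["frame"];cv2.imwrite("pics/scene5.png",S)
A=[cv2.resize(cv2.imread(f"pics/scene{i}.png")[255:310,350:410],None,fx=6,fy=6,interpolation=cv2.INTER_CUBIC)[:, :260] for i in(0,4,5)]
cv2.imwrite("pics/cmp5.png",np.hstack(A))
E
```

```text
clock: 4.2
position: [0.4904, 0.1993, 0.1789]
ee_rot: [1.734, 2.604, 0.034]
force: [1.0, 1.6, 0.3]
width: 0.167
t 4.2 pos [0.4904 0.1993 0.1789] d tool mm [-0.2 -1.6  0.9] z [ 0.023  0.011 -1.   ]
yaw y 0.39562973745676955 turn needed deg -33.76842861424437 j7 0.046113470504486345 F [1.  1.6 0.3] M [-0.38 -0.04  0.37] w 0.16728285136404478
```

View pics/cmp5.png

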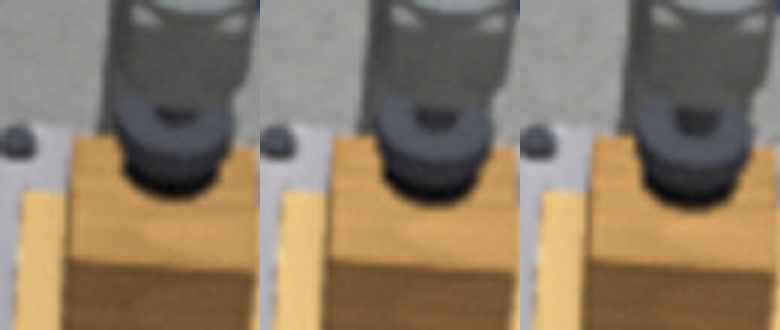

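```bash
cat > t.py <<'E'
from h import *
import sys
def edge(S):
    g=cv2.cvtColor(S,cv2.COLOR_BGR2GRAY).astype(float); o=[]
    for x in range(374,384):
        p=g[:,x]; m=g[292:295,374:384].mean()*.5+12
        for y in range(295,275,-1):
            if p[y]<m<=p[y+1]: o.append(y+(m-p[y])/(p[y+1]-p[y])); break
    return np.round(max(np.polyval(np.polyfit(range(len(o)),o,2),np.linspace(0,len(o)-1,50))),2),np.round(np.mean(o),2),len(o)
if __name__=="__main__":
    n=sys.argv[1]; cv2.imwrite(f"pics/scene{n}.png",cam("scene")["frame"])
    for i in list(range(0,int(n)+1)):
        if i==2: continue
        print(i,edge(cv2.imread(f"pics/scene{i}.png")))
E
python3 - <<'E'
from t import *
for i in(0,1,3,4,5): print(i,edge(cv2.imread(f"pics/scene{i}.png")))
E
python3 -m inch '[[[1,0,0,0,5],[1,0,0,0,2]]]'; python3 m.py; python3 t.py 6
```

```text
0 (np.float64(288.17), np.float64(287.71), 10)
1 (np.float64(288.16), np.float64(287.7), 10)
3 (np.float64(288.15), np.float64(287.69), 10)
4 (np.float64(289.14), np.float64(288.72), 10)
5 (np.float64(289.8), np.float64(289.39), 10)
clock: 4.45
position: [0.4905, 0.1993, 0.1789]
ee_rot: [1.894, 2.492, 0.035]
force: [1.1, -0.2, -0.3]
width: 0.173
t 4.45 pos [0.4905 0.1993 0.1789] d tool mm [-0.4 -1.6  0.9] z [ 0.023  0.011 -1.   ]
yaw y 0.27120529986886793 turn needed deg -40.89742375632005 j7 -0.06685581001345164 F [ 1.1 -0.2 -0.3] M [-0.44  0.07  0.43] w 0.17294201404384774
0 (np.float64(288.17), np.float64(287.71), 10)
1 (np.float64(288.16), np.float64(287.7), 10)
3 (np.float64(288.15), np.float64(287.69), 10)
4 (np.float64(289.14), np.float64(288.72), 10)
5 (np.float64(289.8), np.float64(289.39), 10)
6 (np.float64(289.8), np.float64(289.4), 10)
```

The pad edge stopped moving between turns of 0.589 and 0.714 rad, while torque rose. Edge travel puts contact at about 0.53 rad, a 4.2 mm gap. The earlier absolute estimate of 7 to 8 mm was off by the calibration error. The target is about 0.89 rad, so I need roughly 10 degrees more.

```bash
python3 -m inch '[[[1,0,0,0,5],[1,0,0,0,5]]]'; python3 m.py; python3 t.py 7
python3 - <<'E'
from h import *
cv2.imwrite("pics/top7.png",cam("top")["frame"])
A=[cv2.resize(cv2.imread(f"pics/scene{i}.png")[255:310,350:410],None,fx=6,fy=6,interpolation=cv2.INTER_CUBIC)[:, :260] for i in(5,6,7)]
cv2.imwrite("pics/cmp7.png",np.hstack(A))
E
```

```text
clock: 4.7
position: [0.4906, 0.1993, 0.1789]
ee_rot: [2.101, 2.322, 0.036]
force: [1.8, 0.7, -1.1]
width: 0.168
t 4.7 pos [0.4906 0.1993 0.1789] d tool mm [-0.7 -1.6  0.9] z [ 0.023  0.01  -1.   ]
yaw y 0.09993140275031413 turn needed deg -50.71069520197106 j7 -0.22157287689171926 F [ 1.8  0.7 -1.1] M [-0.47  0.07  0.48] w 0.16787208966785813
0 (np.float64(288.17), np.float64(287.71), 10)
1 (np.float64(288.16), np.float64(287.7), 10)
3 (np.float64(288.15), np.float64(287.69), 10)
4 (np.float64(289.14), np.float64(288.72), 10)
5 (np.float64(289.8), np.float64(289.39), 10)
6 (np.float64(289.8), np.float64(289.4), 10)
7 (np.float64(289.8), np.float64(289.4), 10)
```

View pics/cmp7.png

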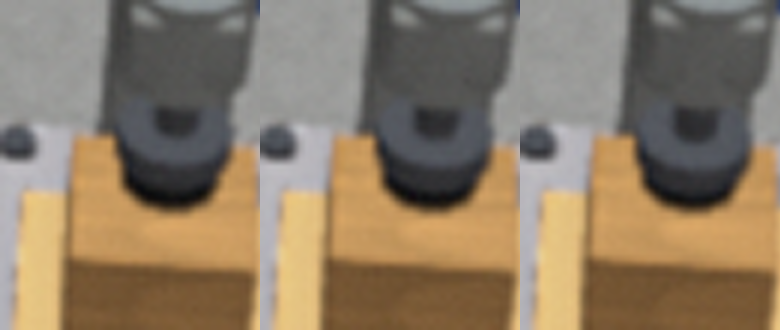

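The turn totals 0.885 rad, about 0.35 past contact. The rubber is shorter under the cap and the block hasn't moved. I'll release and raise straight up.

```bash
python3 -m inch '[[[0.3,0,0,0,0],[0.3,0,0,0,0],[0.3,0,0,0,0],[0.3,0,0,0,0],[0.3,0,0,0,0]]]'; python3 m.py; python3 -m inch '[[[0.3,0,0,-10,0],[0.3,0,0,-30,0],[0.3,0,0,-40,0],[0.3,0,0,-20,0],[0.3,0,0,0,0]]]';python3 m.py
```

```text
clock: 5.3
position: [0.4902, 0.199, 0.1789]
ee_rot: [2.089, 2.334, 0.036]
force: [-0.2, 0.2, 0.1]
width: 0.554
t 5.3 pos [0.4902 0.199  0.1789] d tool mm [-0.4 -1.2  0.8] z [ 0.022  0.011 -1.   ]
yaw y 0.11039349177207228 turn needed deg -50.11126165613417 j7 -0.21100476338796814 F [-0.2  0.2  0.1] M [-0.09  0.07  0.01] w 0.5544882566891867
clock: 5.8
position: [0.4874, 0.1971, 0.2845]
ee_rot: [2.089, 2.334, 0.034]
force: [0.5, -0.0, -0.3]
width: 0.702
t 5.8 pos [0.4874 0.1971 0.2845] d tool mm [  0.4  -0.6 106.5] z [ 0.021  0.01  -1.   ]
yaw y 0.1105173898798328 turn needed deg -50.10416281746983 j7 -0.2680801117123894 F [ 0.5 -0.  -0.3] M [-0.03  0.05  0.  ] w 0.7018466544583856
```

```bash
python3 -m inch '[[[0.3,-45,0,0,0],[0.3,-45,0,0,0],[0.3,-45,0,0,0],[0.3,-30,0,0,0],[0.3,0,0,0,0]]]';python3 m.py; python3 t.py 8
python3 - <<'E'
from h import *
T=cam("top")["frame"];cv2.imwrite("pics/top8.png",T)
z=lambda a:cv2.resize(a[190:310,215:315],None,fx=4,fy=4,interpolation=cv2.INTER_CUBIC)
cv2.imwrite("pics/cmp8.png",np.hstack([z(cv2.imread("pics/top0.png")),z(T)]))
E
```

```text
clock: 6.3
position: [0.5059, 0.0292, 0.283]
ee_rot: [2.082, 2.339, 0.036]
force: [0.2, 0.4, 0.3]
width: 0.7
t 6.3 pos [0.5059 0.0292 0.283 ] d tool mm [169.2   0.3 106.5] z [ 0.023  0.011 -1.   ]
yaw y 0.11609204340992442 turn needed deg -49.78475869794788 j7 0.08137673965011405 F [0.2 0.4 0.3] M [-0.09  0.11 -0.02] w 0.6996987091705794
0 (np.float64(288.17), np.float64(287.71), 10)
1 (np.float64(288.16), np.float64(287.7), 10)
3 (np.float64(288.15), np.float64(287.69), 10)
4 (np.float64(289.14), np.float64(288.72), 10)
5 (np.float64(289.8), np.float64(289.39), 10)
6 (np.float64(289.8), np.float64(289.4), 10)
7 (np.float64(289.8), np.float64(289.4), 10)
8 (np.float64(289.81), np.float64(289.42), 10)
```

View pics/cmp8.png

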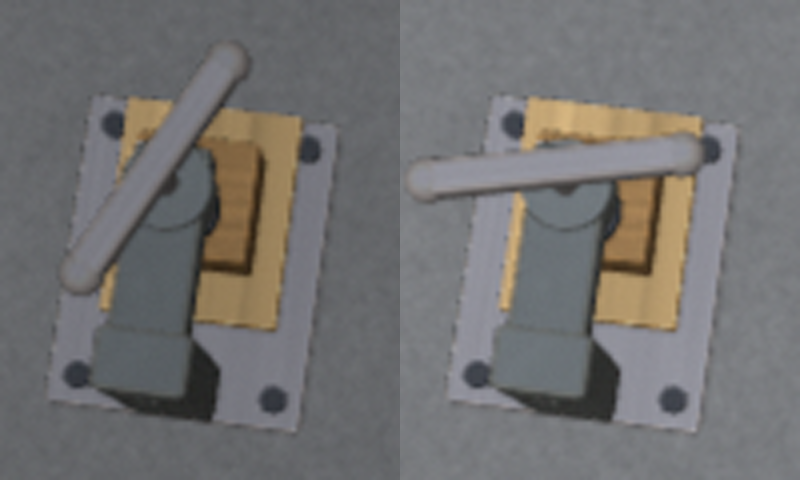

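View pics/scene8.png

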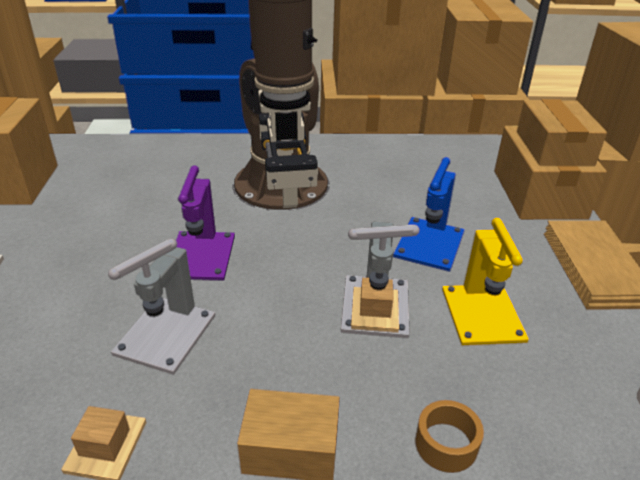

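The bar turned and the foot and clamp bed haven't moved. I'll measure the actual handle angle from the picture.

```bash
python3 - <<'E'
from h import *
T=cam("top")
f=lambda x,y:((x+.5)/4-.5+215,(y+.5)/4-.5+190)
for a,b in((f(228,62),f(81,274)),(f(285,154),f(23,179))):
    A=atz(T,a,.197);B=atz(T,b,.197);d=A-B;print(np.linalg.norm(d),np.arctan2(d[1],d[0]),(A+B)/2)
# robust: ECC-free axis fit of bar by min-area on bright gray mask
def ang(p):
    I=cv2.imread(p)[195:275,212:300].astype(int); 
    m=((I.max(2)-I.min(2)<22)&(I.mean(2)>118)).astype(np.uint8)
    n,l,s,c=cv2.connectedComponentsWithStats(m); k=1+s[1:,4].argmax()
    ys,xs=np.where(l==k); W=np.array([atz(T,(x+212,y+195),.197)[:2] for x,y in zip(xs,ys)])
    w,v=np.linalg.eigh(np.cov(W.T)); return len(xs),np.arctan2(v[1,1],v[0,1])%np.pi
print(ang("pics/top0.png"),ang("pics/top8.png"))
d=cv2.absdiff(cv2.imread("pics/top0.png"),T["frame"]).max(2)
print("foot diff",np.median(d[240:273,243:290]),"bar2 diff",d[155:230,440:520].mean(),"noise",d[60:140,300:390].mean())
E
```

```text
0.11130806391776339 -0.5868462394061202 [0.48989495 0.19851169 0.197     ]
0.11309524255054731 -1.4747831410550047 [0.49021653 0.19891517 0.197     ]
(659, np.float64(2.51725614882423)) (4575, np.float64(1.8300493536949052))
foot diff 23.0 bar2 diff 28.116333333333333 noise 36.640972222222224
```

The picture puts the bar at a turn of 0.888 rad, matching the tool. That is about 0.35 rad past contact, or about 17 N. Handing in.

```bash
python3 -c "
from h import *
a=cv2.imread('pics/scene0.png');b=cv2.imread('pics/scene8.png')
for n,(y0,y1,x0,x1) in dict(bar2=(235,370,105,220),foot=(285,332,340,412)).items(): print(n,cv2.absdiff(a,b)[y0:y1,x0:x1].mean())
workorder.sign_off()"
```

```text
bar2 1.577434245840043
foot 2.6777974783293934
the job is handed in; nothing more can be done
```

I gripped the handle of the clamp holding the glued foot and turned it clockwise about 0.89 rad. I then let go, backed the arm away and handed the job in. It took 6.3 s of robot time, plus a few camera calls.

**Contact and snugging:** The pad's lower edge stopped moving at about 0.53 rad of turn, which is a gap of about 4.2 mm. The handle went about 0.35 rad (20°) further. By the given stiffness that is about 2.8 mm of squeeze, or 17 N; I could not measure the pad force directly.

**Checks that agreed:**
- The tool turned 0.885 rad and the top picture shows 0.888 rad, so the grip did not slip.
- The handle torque was 0.32 N m before contact and rose to 0.48 N m by the end.
- The pad edge stayed in place after release.
- The foot and the empty clamp look unmoved in the scene pictures.

**Checks that disagreed or failed:**
- My first estimate of the gap from absolute positions was 7 to 8 mm. I dropped it in favour of the observed stop in pad travel, because the camera calibration error is of that order.
- An automatic fit of the bar's angle and a difference of the top pictures were both unusable, probably because the lighting changed. I used the bar ends picked from the pictures instead.

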